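# Park the lunchbox in the bench stop

## Task

Push the closed lunchbox along the bench, without lifting or tipping it, into the corner of the low T-shaped wooden stop, on the side of the stop's stem that faces the middle of the bench. Its long side must lie flush along the stem and its short end against the crosspiece. Leave the mug and the three things on the turntable where they stand.

Things in the scene. Friction and masses are not known exactly. Their poses are not given: they have to be found in the camera images.
- lunchbox: closed lunchbox of green plastic with clip-on lid, loose, upright-sided: 150 long (own x) x 110 wide (own y) x 60 high (z up); origin at the centre of its underside. 0.3 to 0.6 kg, slides on the bench. Four grey clips on the long sides, 2 mm proud, higher up than the stop. Starts near the middle of the bench, long side at most 20 degrees off the base x axis
- stop: low T-shaped wooden stop fixed to the bench, 35 high, at the robot's left (y > 0) or right (y < 0), turntable opposite. Origin on the bench, on the stem's centre line; own x points away from the robot within 6 degrees. Stem: 16 wide (faces at own y -8, +8), from own x -120 to +110. Crosspiece: 240 long along own y (-120 to +120), 16 thick, near face at own x +110
- susan: lazy susan (turntable) of white plastic, 230 in diameter, rim top 31 above the bench, turns freely; origin at its centre on the bench. Carries the snack box, egg cup and jar, whose tops are at most 85 above the bench
- snack_mid (a point): pink silicone snack box 92 x 62 x 39 on the turntable, loose; point at its centre
- eggcup_mid (a point): steel egg cup, 46 in diameter, 52 high, on the turntable, loose; point half-way up its axis
- jar_mid (a point): small glass jar with steel cap, 46 in diameter, 55 high, on the turntable, loose; point half-way up its axis
- mug_mid (a point): white ceramic mug, 80 in diameter, 85 high, loose, standing on the bench beyond the work; point half-way up its axis

How it is judged (in metres and radians):
At the end, for the whole second after the job is handed in: The lunchbox rests flat in the corner of the stop facing the middle of the bench, its centre within 5 mm of the flush place (gap to the stem and gap to the crosspiece each at most 5 mm), its long side parallel to the stem within 0.05 rad, at rest (x of lunchbox in the frame of stop between 0.03 and 0.045 m and ((world y of stop above 0 m and y of lunchbox in the frame of stop between -0.068 and -0.055 m) or (world y of stop below 0 m and y of lunchbox in the frame of stop between 0.055 and 0.068 m)) and angle between the x axis of lunchbox and the x axis of stop, either way round below 0.05 rad and height (world z) of lunchbox below 0.005 m and angle between lunchbox's own z axis and vertical below 0.05 rad and linear speed of lunchbox below 0.01 m/s and angular speed of lunchbox below 0.05 rad/s); the robot touches nothing.
It fails at once if the lunchbox is lifted off the bench or tipped (height (world z) of lunchbox above 0.012 m or angle between lunchbox's own z axis and vertical above 0.17 rad).
It fails at once if the snack box, egg cup, jar or mug is moved by more than 25 mm (distance of any of snack_mid, eggcup_mid, jar_mid, mug_mid from where it was at the start of the episode above 0.025 m).
It also fails if it takes over 64 s, if anything falls off the work surface, if the arm or the gripper's body presses on something with over 40 N, if the wrist force passes 120 N, or if a joint passes its speed limit or range.

## Robot

A 6-joint arm with a two-finger parallel gripper is mounted at the origin on the work surface. World frame = base frame: x ahead of the robot, y to its left, z up, the work surface at z = 0. Lengths are in mm, angles in rad, forces in N, time in s.
With the tool pointing down it reaches from about 350 to 775 mm from the base axis. Payload 7.3 kg.
Tool frame: the origin (TCP) lies at the very end of the fingers, on their centre line; the grasp point (between the pads) lies 19 mm behind it; x points along the fingers, y is the direction in which the jaws open and shut, and the axes are right-handed (so a half turn about x gives the same grasp; the last joint's range is limited). The gripper opens to 92 mm and grips with 3 to 60 N. Pads are 19 mm wide; open, the fingers measure 130 mm over their backs; the gripper's body (75 mm by 190 mm) begins 47 mm behind the grasp point.
Start: joints at [-1.394, 0.342, 1.524, -0, 1.275, -0.146], TCP at [166.565, -497.897, 226.741] pointing down, gripper open.
Joint ranges: [-2.53, 2.53], [-0.77, 2.02], [0.04, 2.7], [-1, 4.14], [0.28, 2.66], [-3.11, 3.11]. Speed limits (rad/s): [2.57, 2.57, 3.14, 3.14, 3.14, 3.14].

## Interface

Orientations are given as [roll, pitch, yaw] about the fixed x, y, z axes, in that order (R = Rz(yaw) Ry(pitch) Rx(roll)).
In Python, from plant import bot gives the robot as it stands.
- The arm moves only by the tool step_arm, never from a script. Its argument "targets" is a list that holds one entry, the list of rows, each a list of 4 numbers: the shift along the tool's x, y, z in m, then the turn about the tool's x in degrees. A call has exactly 5 rows; each row is the pose to reach, as a shift and turn from the pose measured when the call began, along the tool's axes at that moment; what a row does not reach only later rows make up. A row lasts 1/12 s, in which the tool goes at most 41.7 mm and 7.16 degrees, less where a joint would pass 70% of its speed; a pose out of reach is approached as far as the arm can. A call with a gripper value outside its range is refused whole. "jaw" is the closure, from 0 (fully open) to 1 (shut), set as the call begins (left out, the last holds). The fingers move at their own pace and stop on an object; the grip force is fixed at half the most. Time passes only in rows, so rows that repeat a pose let the fingers close, or fill a call up. It gives the time, the measured TCP pose, the force and the opening at its end, in the units of the state.
- bot.get_obs(): the state, without advancing time (a new reading comes with each control period).
- bot.capture(name): name is "scene" or "top"; returns a dict with "color" (400x640x3 uint8, red, green, blue), "depth" (400x640 float32, mm along the optical axis (not along the pixel's ray), 0 where there is no reading), "fov_y" (degrees; the focal length in pixels is half the picture's height over the tangent of half this angle, whatever the lens; pixels are square), "cx", "cy" (the principal point, pixels), "dist_coeffs" ([k1, k2, p1, p2, k3] as OpenCV has them; the pictures are not rectified), "rvec" (rotation vector, rad) and "tvec" (3), from world to camera coordinates, as OpenCV has them. Camera axes: x right, y down, z forward; pixel columns grow to the right and rows downward; lengths in mm; the calibration is good to about 2 mm. A picture is of the moment at which its call begins.
- bot.close_job(): hands the job in, once; it reports no verdict.
The state is a dict: "time": time; "joint_positions": joint angles; "dq": joint speeds; "tau": joint torques, N m; "tool_pos": TCP position; "tcp_rot": TCP orientation; "contact_force": force on the tool from outside, world axes, zero at the start; "moment": the same for the moment, N m; "grip_width": finger opening in mm.
Only numpy, scipy, OpenCV 4.12 (cv2) and the standard library are available. Lean on these libraries where they do the work, as an engineer would, in place of code of your own. Each camera call takes 0.05 s, during which the arm holds its last target. There are 200 camera calls.

## Working session

There is one attempt and no reset: what is moved stays moved. The work goes in short steps, Python scripts to look and compute and a tool call to move; the robot and the scene stay as the last step left them, time stands still between calls to the robot, and variables do not carry over. Pictures are saved under pics/ and viewed, about 8 in all and at most 12, crops included, and the job is handed in when it is done.

Besides the shell and the picture viewer there is one more tool, called after "Emit:" as name(argument=value, ...) on one line, values as JSON. step_arm: Moves the arm, as the interface text tells. Its arguments: {"type":"object","properties":{"targets":{"type":"array","items":{"type":"array","items":{"type":"array","items":{"type":"number"}}}},"jaw":{"type":"number"}},"required":["targets"]}

```bash
mkdir -p pics
cat > h.py <<'E'
import numpy as np, cv2
from plant import bot
def cap(n):
    c=bot.capture(n); f=c["color"].shape[0]/2/np.tan(np.radians(c["fov_y"])/2)
    c["K"]=np.array([[f,0,c["cx"]],[0,f,c["cy"]],[0,0,1.]]); c["R"]=cv2.Rodrigues(np.array(c["rvec"],float))[0]
    c["t"]=np.array(c["tvec"],float).ravel(); c["d"]=np.array(c["dist_coeffs"],float); return c
def plane(c,px,z):
    u=cv2.undistortPoints(np.array(px,float).reshape(-1,1,2),c["K"],c["d"]).reshape(-1,2)
    r=np.c_[u,np.ones(len(u))]@c["R"]; o=-c["R"].T@c["t"]
    return o+r*((z-o[2])/r[:,2])[:,None]
def cloud(c):
    h,w=c["depth"].shape; v,u=np.mgrid[:h,:w]
    n=cv2.undistortPoints(np.c_[u.ravel(),v.ravel()].astype(float).reshape(-1,1,2),c["K"],c["d"]).reshape(-1,2)
    P=np.c_[n,np.ones(len(n))]*c["depth"].reshape(-1,1)
    P=(P-c["t"])@c["R"]; P[c["depth"].ravel()==0]=np.nan
    return P.reshape(h,w,3)
def save(c,n): cv2.imwrite("pics/"+n+".png",c["color"][:,:,::-1])
E
python3 - <<'E'
from h import *
for n in("top","scene"):
    c=cap(n); save(c,n+"0"); print(n,-c["R"].T@c["t"],c["d"],c["fov_y"],(c["depth"]==0).mean())
print(bot.get_obs())
E
```

```text
top [ 502.83202545   24.88493858 1072.34413862] [-0.04543773  0.          0.          0.          0.        ] 52.17223355052477 0.0042265625
scene [1081.93831873  618.78856652  762.95363496] [-0.00295862  0.          0.          0.          0.        ] 47.135302215346904 0.003984375
{'time': 0.1, 'joint_positions': array([-1.39399371e+00,  3.42653675e-01,  1.52487324e+00,  1.07982315e-05,
        1.27541889e+00, -1.45975652e-01]), 'dq': array([ 1.86863547e-03, -2.63848266e-03, -3.42728766e-03,  9.09286077e-04,
        3.33178759e-05, -7.77051659e-04]), 'tau': array([ 1.73006312e-03, -4.32003951e+01, -2.44695979e+01,  7.19945692e-02,
        5.25556575e-02, -4.63798779e-05]), 'tool_pos': array([ 166.50617009, -497.53109934,  226.1309823 ]), 'tcp_rot': array([-1.72440314,  1.56944313,  1.73996464]), 'contact_force': array([ 0.94052534,  0.23365638, -0.57819781]), 'moment': array([0.01997217, 0.03167557, 0.01386869]), 'grip_width': 91.72061760009004}
```

View pics/top0.png

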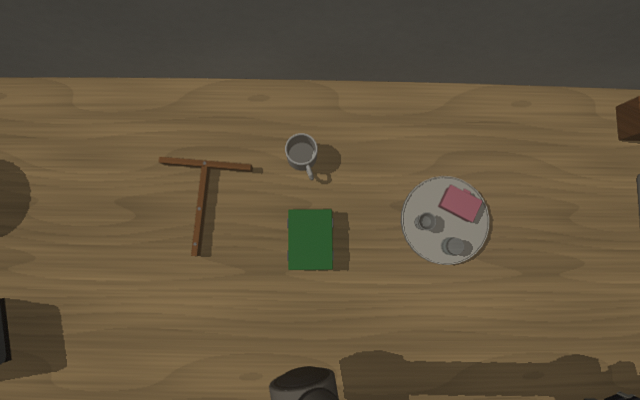

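View pics/scene0.png

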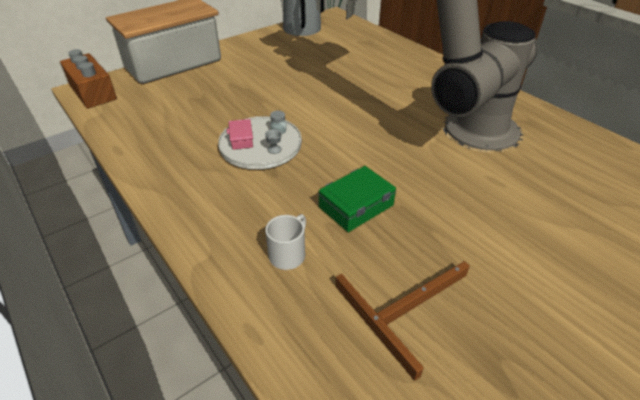

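The top view (up = +x, left = +y) shows the lunchbox at about (310,240), the stop's stem at (201,210) with its crosspiece at (205,163), the mug at (301,150) and the turntable at (446,221). The stop is on the robot's left. Next I measure these.

```bash
cat >> h.py <<'E'
def box(c):
    hsv=cv2.cvtColor(c["color"],cv2.COLOR_RGB2HSV)
    P=cloud(c); m=(cv2.inRange(hsv,(45,90,30),(85,255,255))>0)&(np.abs(P[...,2]-60)<8)
    q=P[m][:,:2].astype(np.float32); (cx,cy),(w,h),a=cv2.minAreaRect(q)
    if w<h: w,h,a=h,w,a+90
    # colour-contour variant on plane z=60
    m2=cv2.inRange(hsv,(45,90,30),(85,255,255)); k=max(cv2.findContours(m2,0,1)[0],key=cv2.contourArea)
    r=cv2.minAreaRect(plane(c,k.reshape(-1,2)[:, :],60)[:,:2].astype(np.float32))
    return np.array([cx,cy]),(w,h),(a+90)%180-90,r,np.nanmedian(P[m][:,2])
E
python3 - <<'E'
from h import *
np.set_printoptions(precision=1,suppress=True)
c=cap("top"); print("box",box(c))
P=cloud(c); X,Y,Z=P[...,0],P[...,1],P[...,2]
print("bench z",np.nanmedian(Z[(X>400)&(X<700)&(Y>130)&(Y<180)]))
m=((Z>22)&(Z<48)&(Y>120)&(Y<450)&(X>380)&(X<760)).astype(np.uint8)
n,l,s,_=cv2.connectedComponentsWithStats(m); i=1+np.argmax(s[1:,4]); print(s[i])
q=P[l==i]; 
# split stem/cross
xm=q[:,0].max(); cr=q[q[:,0]>xm-38]; 
def fit(p): return cv2.fitLine(p[:,:2].astype(np.float32),cv2.DIST_HUBER,0,.01,.01).ravel()
st=q[q[:,0]<xm-60]; print("stem",fit(st),st[:,0].min(),"top z",np.median(q[:,2]))
f=fit(st); e=f[:2]*np.sign(f[0]); nn=np.array([-e[1],e[0]])
a=(q[:,:2]-f[2:])@e; b=(q[:,:2]-f[2:])@nn
cc=(np.abs(b)>25); print("cross",fit(q[cc]),"along range",a.min(),a.max(),"b",b[cc].min(),b[cc].max(), "cross a med",np.median(a[cc]), np.percentile(a[cc],[2,98]),"stem b",np.percentile(b[~cc&(a<60)],[2,98]))
am=np.median(a[cc])-118; print("stop origin",f[2:]+am*e,"yaw deg",np.degrees(np.arctan2(e[1],e[0])))
m=(Z>75)&(Z<95)&(X>550)&(X<800)&(Y>-50)&(Y<150); print("mug",np.nanmin(P[m],0),np.nanmax(P[m],0))
m=(Z>22)&(Z<95)&(Y<-100)&(X>300)&(X<750)&(Y>-450); print("susan",np.nanpercentile(P[m],[1,99],axis=0))
E
```

```text
box (array([516. ,  27.9]), (148.06736755371094, 108.4747543334961), 1.1223816871643066, ((516.1433715820312, 27.786487579345703), (147.6005859375, 108.21150970458984), 1.1266570091247559), np.float64(61.12407704337573))
bench z 0.31213666525181477
[ 158  157   94   99 1292]
stem [  1.   -0.1 565.9 310.5] 472.34736505965265 top z 34.827961444857344
cross [  0.1   1.  707.  304.1] along range -94.32250159299367 151.9304775234563 b -116.08331445727363 122.49122959496532 cross a med 141.24663275036434 [133.1 150.7] stem b [-6.8  9.3]
stop origin [589.1 308.8] yaw deg -4.226056
mug [685.4  15.8  75. ] [777.2  92.7  89. ]
susan [[ 463.6 -429.4   22.4]
 [ 678.5 -212.1   81.5]]
```

```bash
cat >> h.py <<'E'
from scipy.spatial.transform import Rotation as Ro
def go(x,y,z,yaw):
    """shift in tool axes (mm) and turn (deg) to put TCP at x,y,z with jaw axis at world yaw (deg, mod 180)"""
    s=bot.get_obs(); R=Ro.from_euler("xyz",s["tcp_rot"]).as_matrix()
    d=R.T@(np.array([x,y,z])-s["tool_pos"])
    jy=np.degrees(np.arctan2(R[1,1],R[0,1])); t=-((yaw-jy+90)%180-90)
    print("shift",d.round(1),"turn",round(t,1),"| jaw yaw",round(jy,1),"R",R.round(3).tolist(),"q6",s["joint_positions"].round(2)[[0,5]],"t",s["time"])
E
python3 -c "
from h import *
go(516,-65,200,-4.2)
go(516,-65,18,-4.2)"
```

```text
shift [  26.6 -299.3 -468.7] turn -67.3 | jaw yaw -71.5 R [[-0.0, 0.317, -0.948], [0.001, -0.948, -0.317], [-1.0, -0.001, -0.0]] q6 [-1.39 -0.15] t 0.15
shift [ 208.6 -299.1 -468.6] turn -67.3 | jaw yaw -71.5 R [[-0.0, 0.317, -0.948], [0.001, -0.948, -0.317], [-1.0, -0.001, -0.0]] q6 [-1.39 -0.15] t 0.15
```

Emit:
step_arm(targets=[[[0.005, -0.025, -0.038, -5], [0.01, -0.05, -0.077, -10], [0.015, -0.075, -0.115, -15], [0.02, -0.1, -0.153, -20], [0.025, -0.124, -0.192, -27]]])

```text
time: 0.57
tool_pos: [296.0, -334.1, 203.4]
tcp_rot: [-2.167, 1.569, 1.772]
contact_force: [1.2, -1.1, -1.2]
grip_width: 91.8
```

```bash
python3 -c "
from h import *
go(516,-65,200,-4.2)"
```

```text
shift [   3.7  -30.5 -346.2] turn -40.1 | jaw yaw -44.3 R [[-0.0, 0.716, -0.699], [0.001, -0.699, -0.716], [-1.0, -0.001, -0.001]] q6 [-1.02 -0.24] t 0.5667
```

Emit:
step_arm(targets=[[[0, -0.004, -0.041, -7], [0, -0.007, -0.082, -14], [0.001, -0.011, -0.123, -21], [0.002, -0.014, -0.164, -28], [0.003, -0.018, -0.204, -35]]])

```text
time: 0.98
tool_pos: [426.6, -173.6, 200.6]
tcp_rot: [-2.873, 1.569, 1.683]
contact_force: [0.8, -0.7, -0.6]
grip_width: 91.7
```

```bash
python3 -c "
from h import *
go(516,-65,120,-4.2)"
```

```text
shift [  80.7   71.4 -121.1] turn -4.8 | jaw yaw -9.0 R [[-0.0, 0.988, -0.156], [0.001, -0.156, -0.988], [-1.0, -0.0, -0.001]] q6 [-0.55 -0.4 ] t 0.9833
```

Emit:
step_arm(targets=[[[0.016, 0.014, -0.024, -1], [0.032, 0.028, -0.048, -2], [0.048, 0.043, -0.073, -3], [0.064, 0.057, -0.097, -4], [0.081, 0.071, -0.121, -4.8]]])

```text
time: 1.4
tool_pos: [516.3, -63.6, 118.9]
tcp_rot: [-2.997, 1.569, 1.644]
contact_force: [0.9, -0.1, 0.2]
grip_width: 91.9
```

```bash
python3 -c "
from h import *
go(516,-65,18,-4.2)
c=cap('top'); save(c,'top1'); print(box(c))"
```

```text
shift [100.9  -0.2   1.6] turn 0.1 | jaw yaw -4.1 R [[-0.0, 0.997, -0.071], [0.001, -0.071, -0.997], [-1.0, -0.0, -0.001]] q6 [-0.27 -0.2 ] t 1.4
(array([516.30249023,  29.80112457]), (147.63653564453125, 104.48399353027344), 1.0841044187545776, ((516.2794799804688, 28.48464012145996), (147.30091857910156, 106.8208236694336), 1.1266571283340454), np.float64(61.13330054949467))
```

View pics/top1.png

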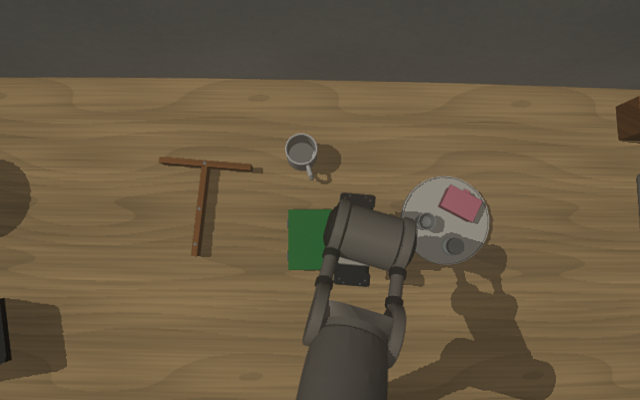

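The gripper stands at the box's right side. The wrist overhangs the turntable's left edge at about (410,240), so I check its height before lowering.

Run:
```python
from h import *
c=cap("top");P=cloud(c)
for u,v in((375,235),(400,240),(410,245),(412,235),(395,275),(398,300),(362,205)): print((u,v),P[v,u].round())
c=cap("scene"); save(c,"s1")
```

```text
(375, 235) [517. -68. 476.]
(400, 240) [ 510. -105.  477.]
(410, 245) [ 503. -119.  478.]
(412, 235) [ 518. -123.  477.]
(395, 275) [460. -97. 475.]
(398, 300) [427. -97. 497.]
(362, 205) [586. -81. 222.]
```

View pics/s1.png

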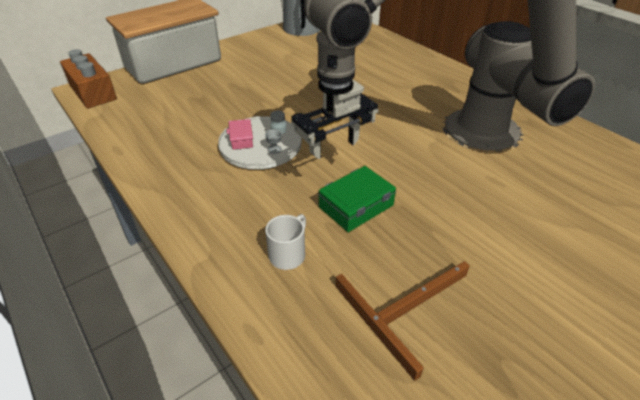

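The wrist sits about 400 mm up and clears everything, and the fingers are clear of the box. Now I lower.

Emit:
step_arm(targets=[[[0.025, 0, 0, 0], [0.05, 0, 0, 0], [0.075, 0, 0, 0], [0.092, 0, 0, 0], [0.1, 0, 0, 0]]])

```text
time: 1.97
tool_pos: [513.4, -63.8, 16.6]
tcp_rot: [-1.921, 1.564, 2.721]
contact_force: [-1.3, 0.4, -0.6]
grip_width: 91.3
```

Emit:
step_arm(targets=[[[0, 0, -0.006, 0], [0, 0, -0.012, 0], [0, 0, -0.018, 0], [0, 0, -0.024, 0], [0, 0, -0.03, 0]]])

```text
time: 2.38
tool_pos: [516.0, -33.5, 17.7]
tcp_rot: [-1.885, 1.566, 2.758]
contact_force: [-1.5, -3.1, 1.5]
grip_width: 91.5
```

Emit:
step_arm(targets=[[[0, 0, -0.012, 0], [0, 0, -0.028, 0], [0, 0, -0.046, 0], [0, 0, -0.064, 0], [0, 0, -0.082, 0]]])

```text
time: 2.8
tool_pos: [522.2, 49.7, 18.5]
tcp_rot: [-1.947, 1.567, 2.695]
contact_force: [-0.0, -2.5, -0.1]
grip_width: 92.0
```

```bash
python3 -c "
from h import *
c=cap('top'); save(c,'top2'); print(box(c)); s=bot.get_obs();x,y,z=s['tool_pos']
go(x+.074*80,y+80,18,-4.2)"
```

```text
(array([527.40014648, 128.22114563]), (147.69015502929688, 80.33280944824219), -4.068946838378906, ((527.4107666015625, 128.09693908691406), (80.05714416503906, 147.42266845703125), 85.94713592529297), np.float64(60.50903929065265))
shift [  0.7   0.4 -80.2] turn 0.3 | jaw yaw -3.9 R [[-0.003, 0.998, -0.068], [0.003, -0.068, -0.998], [-1.0, -0.004, -0.003]] q6 [-0.05  0.02] t 2.85
```

Emit:
step_arm(targets=[[[0, 0, -0.018, 0], [0, 0, -0.036, 0], [0, 0, -0.054, 0], [0, 0, -0.072, 0], [0, 0, -0.09, 0.3]]])

```text
time: 3.27
tool_pos: [528.2, 143.4, 19.1]
tcp_rot: [-2.221, 1.567, 2.419]
contact_force: [-0.1, -2.9, -0.9]
grip_width: 92.0
```

```bash
python3 -c "
from h import *
c=cap('top'); save(c,'top3'); print(box(c)); s=bot.get_obs();x,y,z=s['tool_pos']
go(x+.074*40,y+40,18,-4.2)"
```

```text
(array([533.40179443, 223.55865479]), (148.04454040527344, 73.41388702392578), -3.63592529296875, ((597.0919189453125, 218.28619384765625), (75.02550506591797, 19.602619171142578), 85.57552337646484), np.float64(60.538432434633286))
shift [  1.4   0.1 -40.1] turn 0.0 | jaw yaw -4.2 R [[-0.002, 0.997, -0.073], [0.004, -0.073, -0.997], [-1.0, -0.002, -0.004]] q6 [0.13 0.2 ] t 3.3167
```

View pics/top3.png

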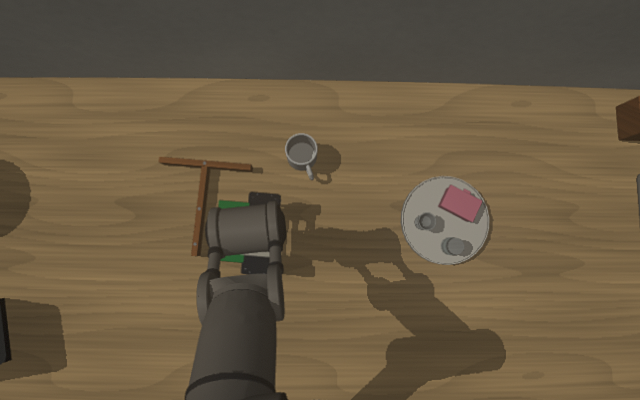

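The box now runs parallel to the stem, with its left edge at about column 218 and the stem at 203. The remaining gap is about 43 mm.

Emit:
step_arm(targets=[[[0, 0, -0.009, 0], [0, 0, -0.018, 0], [0, 0, -0.026, 0], [0, 0, -0.032, 0], [0, 0, -0.037, 0]]])

```text
time: 3.73
tool_pos: [531.2, 183.4, 19.5]
tcp_rot: [-2.592, 1.566, 2.048]
contact_force: [0.1, -3.3, 0.8]
grip_width: 92.1
```

Emit:
step_arm(targets=[[[0, 0, -0.001, 0], [0, 0, -0.002, 0], [0, 0, -0.003, 0], [0, 0, -0.004, 0], [0, 0, -0.005, 0]]])

```text
time: 4.15
tool_pos: [531.7, 187.7, 19.5]
tcp_rot: [-2.482, 1.567, 2.158]
contact_force: [0.3, -9.1, 1.4]
grip_width: 91.8
```

Emit:
step_arm(targets=[[[0, 0, -0.001, 0], [0, 0, -0.001, 0], [0, 0, 0.008, 0], [0, 0, 0.02, 0], [0, 0, 0.035, 0]]])

```text
time: 4.57
tool_pos: [529.1, 152.5, 19.4]
tcp_rot: [-2.635, 1.567, 2.005]
contact_force: [-1.0, -0.4, 0.6]
grip_width: 92.2
```

Emit:
step_arm(targets=[[[-0.03, 0, 0.005, 0], [-0.06, 0, 0.005, 0], [-0.09, 0, 0.005, 0], [-0.11, 0, 0.005, 0], [-0.12, 0, 0.005, 0]]], jaw=0.45)

```text
time: 4.98
tool_pos: [530.2, 146.5, 142.4]
tcp_rot: [2.645, 1.565, 1.002]
contact_force: [1.2, -0.3, -0.3]
grip_width: 62.7
```

```bash
python3 -c "
from h import *
c=cap('top'); print(box(c))
go(410,250,140,85.8)"
```

```text
(array([528.68652344, 273.98162842]), (173.3689727783203, 61.089115142822266), 22.273704528808594, ((465.6828918457031, 246.00390625), (12.128093719482422, 66.22880554199219), 0.7597959637641907), np.float64(60.15638193815288))
shift [   2.9 -127.7  -94.3] turn -90.0 | jaw yaw -4.2 R [[0.004, 0.997, -0.073], [0.005, -0.073, -0.997], [-1.0, 0.004, -0.005]] q6 [0.13 0.2 ] t 5.0333
```

Emit:
step_arm(targets=[[[0, -0.025, -0.019, -7], [0, -0.05, -0.038, -14], [0, -0.075, -0.056, -21], [0, -0.1, -0.075, -28], [0.002, -0.128, -0.094, -35]]])

```text
time: 5.45
tool_pos: [408.4, 249.9, 139.8]
tcp_rot: [2.047, 1.565, 1.019]
contact_force: [0.9, 0.4, 0.0]
grip_width: 50.5
```

Emit:
step_arm(targets=[[[0, 0, 0, -7], [0, 0, 0, -14], [0, 0, 0, -21], [0, 0, 0, -28], [0, 0, 0, -35]]])

```text
time: 5.87
tool_pos: [407.6, 249.5, 138.3]
tcp_rot: [1.835, 1.567, 1.425]
contact_force: [-0.5, -0.1, -0.1]
grip_width: 50.5
```

```bash
python3 -c "
from h import *
c=cap('top'); print(box(c)); save(c,'top4')
go(410,250,60,85.8)"
```

```text
(array([535.97338867, 252.1693573 ]), (148.5777130126953, 109.06712341308594), -4.023643493652344, ((535.83056640625, 249.9913330078125), (111.77967834472656, 148.3037109375), 85.87759399414062), np.float64(61.10663932385039))
shift [78.3  1.1  2. ] turn -18.9 | jaw yaw 66.9 R [[0.001, 0.392, 0.92], [0.004, 0.92, -0.392], [-1.0, 0.004, -0.001]] q6 [ 0.39 -0.78] t 5.9167
```

View pics/top4.png

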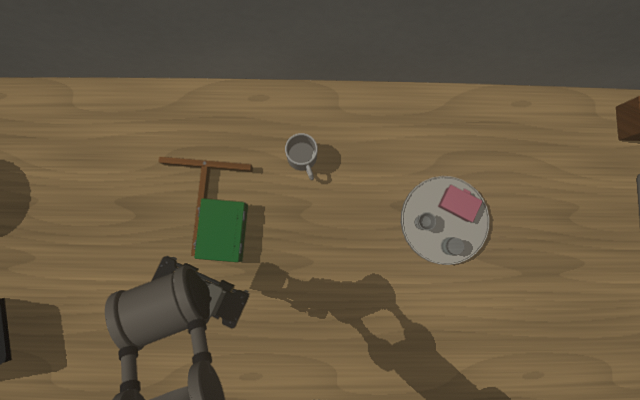

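The box lies against the stem, at about (220,230), yaw −4.0°. The gap left to the crosspiece is about 86 mm. I lower behind its near end.

```bash
python3 -c "
from h import *
go(425,259,18,85.8)"
```

```text
shift [120.3  15.1  12.4] turn -18.9 | jaw yaw 66.9 R [[0.001, 0.392, 0.92], [0.004, 0.92, -0.392], [-1.0, 0.004, -0.001]] q6 [ 0.39 -0.78] t 5.9167
```

Emit:
step_arm(targets=[[[0.01, 0.005, 0.004, -7], [0.03, 0.01, 0.008, -14], [0.06, 0.015, 0.012, -18.9], [0.09, 0.015, 0.012, -18.9], [0.12, 0.015, 0.012, -18.9]]])

```text
time: 6.33
tool_pos: [424.3, 258.7, 16.3]
tcp_rot: [1.644, 1.567, 1.567]
contact_force: [0.1, 0.5, -0.5]
grip_width: 50.5
```

```bash
python3 -c "
from h import *
go(542,250.5,18,85.8)"
```

```text
shift [ -1.7   0.9 118. ] turn -0.2 | jaw yaw 85.6 R [[0.0, 0.076, 0.997], [0.004, 0.997, -0.076], [-1.0, 0.004, -0.0]] q6 [ 0.39 -1.11] t 6.3333
```

Emit:
step_arm(targets=[[[0, 0, 0.01, 0], [0, 0, 0.02, 0], [0, 0, 0.03, 0], [0, 0, 0.042, 0], [-0.001, 0, 0.056, 0]]])

```text
time: 6.75
tool_pos: [481.6, 254.4, 18.8]
tcp_rot: [1.438, 1.566, 1.361]
contact_force: [-1.4, 0.7, 0.1]
grip_width: 50.4
```

```bash
python3 -c "
from h import *
c=cap('top'); save(c,'top5'); print(box(c))
go(542,250.5,18,85.8)"
```

```text
(array([578.57788086, 248.42301941]), (123.06721496582031, 108.71973419189453), -4.659904479980469, ((577.792236328125, 247.3920135498047), (109.24567413330078, 124.10722351074219), 85.4547119140625), np.float64(61.01267911608474))
shift [ 1.9  0.5 56.8] turn -0.3 | jaw yaw 85.5 R [[0.006, 0.078, 0.997], [0.006, 0.997, -0.078], [-1.0, 0.006, 0.006]] q6 [ 0.34 -1.16] t 6.8
```

Emit:
step_arm(targets=[[[0, 0, 0.01, 0], [0, 0, 0.02, 0], [0, 0, 0.03, 0], [0, 0, 0.039, 0], [0.001, 0, 0.046, 0]]])

```text
time: 7.22
tool_pos: [532.7, 250.9, 20.5]
tcp_rot: [0.768, 1.56, 0.689]
contact_force: [-4.0, 1.3, 2.7]
grip_width: 50.4
```

Emit:
step_arm(targets=[[[0, 0, 0.0015, 0], [0, 0, 0.003, 0], [0, 0, 0.0045, 0], [0, 0, 0.006, 0], [0, 0, 0.0075, 0]]])

```text
time: 7.63
tool_pos: [536.1, 250.4, 20.4]
tcp_rot: [1.664, 1.565, 1.585]
contact_force: [-19.3, 0.7, 12.4]
grip_width: 50.4
```

```bash
python3 -c "
from h import *
c=cap('top'); save(c,'top6'); print(box(c))
go(542,250.5,18,85.8)"
```

```text
(array([634.28027344, 243.97866821]), (119.68132781982422, 108.7320327758789), -4.684471130371094, ((633.2417602539062, 242.91171264648438), (109.41300964355469, 121.01131439208984), 85.51490783691406), np.float64(61.00863953923045))
shift [2.5 0.5 5.8] turn -0.3 | jaw yaw 85.5 R [[-0.0, 0.078, 0.997], [0.006, 0.997, -0.078], [-1.0, 0.006, -0.001]] q6 [ 0.3  -1.19] t 7.6833
```

View pics/top6.png

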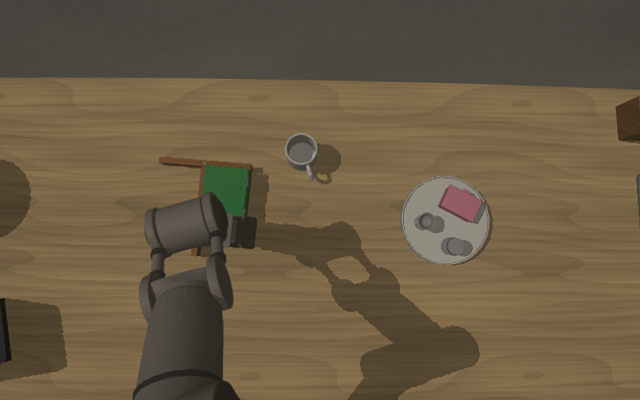

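The force rose to 19 N against the crosspiece, and the box's end touches it at about row 165. I back off and lift clear for an open view.

Emit:
step_arm(targets=[[[0, 0, -0.001, 0], [0, 0, -0.006, 0], [0, 0, -0.015, 0], [0, 0, -0.028, 0], [0, 0, -0.04, 0]]])

```text
time: 8.1
tool_pos: [495.6, 253.6, 20.5]
tcp_rot: [1.529, 1.565, 1.45]
contact_force: [-0.5, 0.6, -0.1]
grip_width: 50.1
```

Emit:
step_arm(targets=[[[-0.03, 0, -0.02, 0], [-0.06, 0, -0.04, 0], [-0.09, 0, -0.06, 0], [-0.12, 0, -0.08, 0], [-0.15, 0, -0.1, 0]]])

```text
time: 8.52
tool_pos: [394.4, 260.5, 171.7]
tcp_rot: [1.404, 1.565, 1.326]
contact_force: [0.6, 2.0, -0.1]
grip_width: 50.6
```

Run:
```python
from h import *
c=cap('top'); save(c,'top7'); b=box(c); print(b)
P=cloud(c); print(bot.get_obs()['tool_pos'])
ya=np.radians(-4.2)
for o in((589.1,309),(589.1,311)):
  for q in(b[0],b[3][0]):
    d=np.array(q)-o; print("own",d@[np.cos(ya),np.sin(ya)],d@[-np.sin(ya),np.cos(ya)])
s=cap('scene'); im=cv2.resize(s["color"][200:390,270:510],None,fx=3,fy=3,interpolation=cv2.INTER_CUBIC)
t=cv2.resize(c["color"][140:270,150:270],None,fx=570/130,fy=570/130,interpolation=cv2.INTER_CUBIC)
cv2.imwrite("pics/crop_s.png",im[:,:,::-1]); cv2.imwrite("pics/crop_t.png",t[:,:,::-1])
```

```text
(array([620.28631592, 245.18273926]), (147.94630432128906, 108.69312286376953), -4.520088195800781, ((619.4660034179688, 243.984375), (109.31896209716797, 148.65672302246094), 85.3001937866211), np.float64(60.97696303368701))
[393.430755   261.80524344 177.08907829]
own 35.776425478667576 -61.361848482106865
own 35.046081984313766 -62.617072713992876
own 35.92290187292284 -63.356477436555785
own 35.19255837856903 -64.6117016684418
```

View pics/crop_t.png

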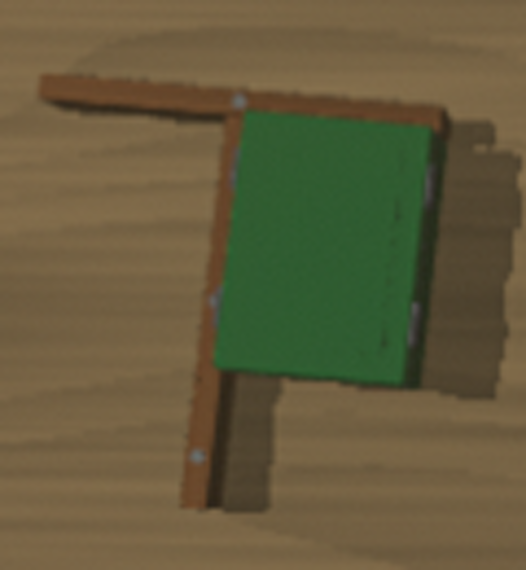

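View pics/crop_s.png

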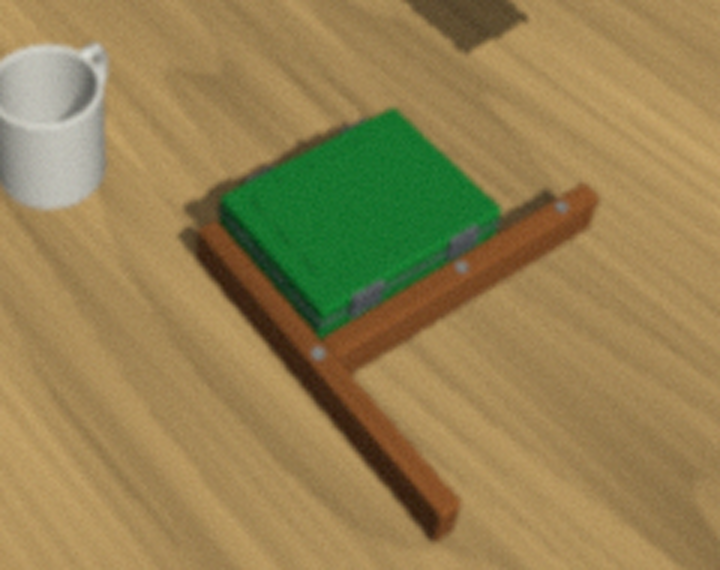

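The box sits flush in the corner in both views, the mug is untouched, and the arm is clear. I settle the arm and hand in.

Emit:
step_arm(targets=[[[0, 0, 0, 0], [0, 0, 0, 0], [0, 0, 0, 0], [0, 0, 0, 0], [0, 0, 0, 0]]])

```text
time: 9.03
tool_pos: [395.4, 261.5, 173.8]
tcp_rot: [0.996, 1.56, 0.918]
contact_force: [-0.0, -0.6, -0.9]
grip_width: 50.4
```

Run:
```python
from h import *
c=cap('top'); print(box(c)[:3]); a=cv2.imread("pics/top0.png")[:,:,::-1].astype(int)
d=np.abs(a-c["color"]).max(2)
print("mug/susan change", (d[130:185,280:322]>40).sum(), (d[170:270,398:495]>40).sum())
print(bot.close_job())
```

```text
(array([620.08148193, 245.2154541 ]), (147.89434814453125, 109.49713134765625), -4.761444091796875)
mug/susan change 0 0
the job is handed in; nothing more can be done
None
```

The lunchbox is in the corner of the stop, on the side facing the middle of the bench, and the job is handed in at about 9 s. I pushed it sideways with the open fingers until its long side met the stem, where the force rose to about 9 N. Then I pushed its short end along the stem until it met the crosspiece, at about 19 N, and backed the arm off well clear.

- **Box position:** the last checks put it at x about 35 to 36 mm and y about −61 to −65 mm in the stop's frame, against a flush place of 35 and −63.
- **Angle:** the box measured −4.5° just after the push and −4.8° at hand-in, against −4.2° for the stem. That is about 0.01 rad off, inside the 0.05 rad allowed.
- **Other things:** the pictures showed no change at the mug or the turntable from start to end.
- **Disagreements:** the two ways of measuring the box centre differed by about 1 mm, and my stop position is good to about 2 mm sideways. During the last push I also read 12 N upward at the wrist. The box still lay flat afterwards, with its top measured at 61 mm as at the start.

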